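# Fetch the round flask from the covered carousel and hold it on the touch vortex mixer

### The job

Turn the carousel one place, onto its click stop, so that the round-bottomed flask stands in the opening of the clear cover (the black bar knob on top turns it), and lift the flask out. Set its round bottom in the sprung ring cup of the vortex mixer and press it down, without ramming the glass, until the cup is pushed down more than half of its travel; finish while still holding the flask there, upright and pressed down. Leave the carousel on that click stop, its vials standing in their places, and the other things on the bench where they are.

Things in the scene. Friction and masses are not known exactly. Their poses are not given: they have to be found in the camera images.
- carousel: fixed base of the carousel, 298 mm across; origin under the turntable's upright axis, z up, x from the opening towards the axis. A fixed clear dust cover stands on it: flat top 168 mm above the bench, 145 mm in radius, with a skirt down to the base; it is missing only over the 96 degree sector of the opening, on the -x side. Vessels inside are visible through it.
- knob_grip (a point): black bar knob that turns the carousel's turntable, above the cover: 48 mm long, 16 mm wide, 38 mm tall. The point lies on the turntable's axis, 194 mm above the bench, 18 mm below the bar's top, 26 mm above the flat cover top. Its x axis runs along the bar's length and turns with it, z up.
- turntable (a joint): angle of the carousel's five-place turntable, rad, counter-clockwise positive seen from above, 0 at the start. It clicks into a spring detent at every place: 0, +-1.257 (72 degrees), +-2.513; end stops at +-2.9. It needs about 0.2 N m to leave a click stop and turns easily between them.
- opening (a point): point fixed to the carousel's base, 100 mm from the turntable's axis, 64 mm above the bench: where a place stands in the middle of the cover's opening. All five places lie 100 mm from the axis, 72 degrees apart; each is a ring collar 51 mm across. At the start the place here is empty and the flask is in the next place on one side or the other, under the cover.
- flask_center (a point): middle of the clear glass round flask, half-way up; z along its axis, up. 102 mm tall, 80 to 170 g, bottom-heavy. From its lowest point up: bulb 52 mm across (centre 25 mm below this point), neck 22 mm across from 50 to 90 mm (its middle 19 mm above this point), lip 27 mm across to 94 mm, fixed white stopper to 102 mm. It stands loose, bulb in a carousel collar, lowest point 56 mm above the bench.
- cup_ring (a point): centre of the ring-shaped rubber seat of the mixer's sprung cup, 114 mm above the bench when up; goes down with the cup. The seat is a round lip 8 mm thick on a circle 40 mm across (opening 32 mm, outside 52 mm). A flask seated in it has its bulb centre 22 mm and flask_center 47 mm above this point.
- mixer: touch-start vortex mixer, a white housing 155 x 112 mm, 80 mm high, fixed to the bench, sloping panel with a dial to its own -x side, black cup on top; origin on the bench right under the middle of the cup, z up
- cup (a joint): how far the sprung cup is pressed down, m: 0 up, 0.010 at its stop. The spring pushes back with 4 N at the top and 12 N at the stop; the flask's own weight does not move it.
- vial_a: straight glass vial, 30 mm across, 75 mm tall, white cap, in one of the two carousel places next to the opening; origin at the middle of its underside
- vial_b: straight glass vial, 30 mm across, 65 mm tall, white cap, in a rear place of the carousel; origin at the middle of its underside
- vial_c: straight glass vial, 30 mm across, 85 mm tall, white cap, in a rear place of the carousel; origin at the middle of its underside
- tube_rack: white microtube rack with six tubes beside the mixer, 55 x 100 mm, 48 mm high; origin at the middle of its underside
- tip_box: grey pipette tip box, 82 x 118 mm, 52 mm high, behind the mixer; origin at the middle of its underside
- bottle: glass reagent jar with a grey cap and paper label, 60 mm across, 125 mm tall, on the far side of the bench between carousel and heat block; origin at the middle of its underside
- marker: white marker pen with black cap lying on the bench beside the mixer, on its carousel side, 137 mm long, 17 mm thick; origin at the middle of its underside

How it is judged:
On the way, in this order (a step that is already met when the one before it is completed fails the run):
1. the carousel is turned to the click stop at which the round flask stands in the opening of the cover (turntable within 0.08 rad of the stop, flask within 12 mm of the middle of the opening) ((value of joint turntable between 1.177 and 1.337 rad or value of joint turntable between -1.337 and -1.177 rad) and horizontal distance between flask_center and opening below 0.012 m), for 0.2 s.
2. the flask is lifted out of its place (height (world z) of flask_center above 0.14 m), for 0.1 s.
3. the flask's bulb is seated in the cup ring and presses it down by at least 5 of its 10 mm (value of joint cup above 0.005 m and horizontal distance between flask_center and cup_ring below 0.008 m and distance between flask_center and cup_ring below 0.052 m), for 0.3 s.
At the end, for the whole second after the job is handed in: Fingers hold the flask upright (0.2 rad), at rest, bulb seated in the mixer's cup ring (within 8 mm of centre) pressing with over 4 N, cup at least 5 of 10 mm down, fingers off the mixer; turntable within 0.08 rad of the stop one place from its start (all of step 3 and angle between flask_center's own z axis and vertical below 0.2 rad and contact force between flask and mixer above 4 N and contact force between the fingers and flask above 2 N and contact force between the fingers and mixer below 0.5 N and linear speed of flask below 0.02 m/s and (value of joint turntable between 1.177 and 1.337 rad or value of joint turntable between -1.337 and -1.177 rad)); the arm keeps its last pose, push and grip.
It fails at once if the flask is rammed: more than 45 N between flask and mixer (contact force between flask and mixer above 45 N).
It fails at once if the flask is tipped by more than 0.8 rad (angle between flask_center's own z axis and vertical above 0.8 rad).
It fails at once if a vial in the carousel is tipped or taken from its place (angle between any of vial_a, vial_b, vial_c's own z axis and vertical above 0.4 rad or height (world z) of any of vial_a, vial_b, vial_c above 0.06 m).
It fails at once if a thing on the bench (rack, tip box, jar, marker) is moved by more than 30 mm (distance of any of tube_rack, tip_box, bottle, marker from where it was at the start of the episode above 0.03 m).
It also fails if it takes over 56 s, if anything falls off the work surface, if the arm or the gripper's body presses on something with over 40 N, if the wrist force passes 120 N, or if a joint passes its speed limit or range.

### The arm

A 6-joint arm with a two-finger parallel gripper is mounted at the origin on the work surface. World frame = base frame: x ahead of the robot, y to its left, z up, the work surface at z = 0. Lengths are in m, angles in rad, forces in N, time in s.
With the tool pointing down it reaches from about 0.35 to 1 m from the base axis. Payload 7.1 kg.
Tool frame: the origin (TCP) lies between the finger pads; the fingertips stand 25 mm ahead of it and the grasp point (between the pads) lies 6 mm ahead of it (robot.tip_extent is the distance from the TCP to the fingertips, in m); z points along the fingers, y is the direction in which the jaws open and shut (so a half turn about z gives the same grasp; the last joint's range is limited). The gripper opens to 85 mm and grips with 20 to 120 N. Pads are 22 mm wide; open, the fingers measure 114 mm over their backs; the gripper's body (76 mm by 85 mm) begins 54 mm behind the grasp point. The pads swing forward as they close: fully open they stand 13 mm farther back than shut.
Start: joints at [1.146, 0.423, 1.63, -0, 1.089, -0.019], TCP at [0.247, 0.574, 0.234] pointing down, gripper open.
Joint ranges: [-3, 3], [-0.9, 2.11], [0.09, 2.58], [-1.31, 4.45], [0.11, 2.69], [-2.54, 2.54]. Speed limits (rad/s): [2.39, 2.39, 3.01, 3.14, 3.14, 3.14].

### API

Orientations are given as a unit quaternion [x, y, z, w].
In Python, from plant import robot, jaws, sense, viewer gives the robot as it stands. Calls block until the motion is done:
- robot.move_pose(position, orientation): joint-space move of the TCP to a pose.
- robot.servo_line(position, vel=0.15, rot=None, f_stop=None): straight line of the TCP; rot=None keeps the orientation; vel is the mean speed in m/s. With f_stop (N) it stops when the force on the tool has changed by that much, and returns True; else False.
- robot.goto_joints(angles): joint-space move.
- jaws.gripper_open() and jaws.grasp(grip_force=None): open the fingers fully, or close them until they stop; grip_force is the grip in N (None keeps the last).
- robot.sleep(seconds).
- robot.inverse_kinematics(position, orientation): joint angles nearest the present ones, or None.
- sense(): the state.
- viewer.get_image(name): name is "scene" or "top" or "wrist"; returns a dict with "img" (420x560x3 uint8, blue, green, red), "fx", "fy", "cx", "cy" (pixels), "k1" (the pictures are not rectified: a ray, as slopes to the right and down, at radius r is drawn at 1 + k1 r^2 times it, then the intrinsics apply), "rvec" (rotation vector, rad) and "tvec" (3), from world to camera coordinates, as OpenCV has them. Camera axes: x right, y down, z forward; pixel columns grow to the right and rows downward; lengths in m; the calibration is good to about 2 mm. A picture is of the moment at which its call begins. There is no depth.
A pose or a line that the arm cannot do raises robot.Unreachable and nothing moves.
- robot.hand_in(): hands the job in, once; it reports no verdict.
The state is a dict: "time_s": time; "qpos": joint angles; "joint_velocities": joint speeds; "joint_torque": joint torques, N m; "tcp_pos": TCP position; "tool_rot": TCP orientation; "contact_force": force on the tool from outside, world axes, zero at the start; "torque": the same for the moment, N m; "grip_width": finger opening in m.
Only numpy, scipy, OpenCV 4.12 (cv2) and the standard library are available. Lean on these libraries where they do the work, as an engineer would, in place of code of your own. Each camera call takes 0.05 s, during which the arm holds its last target.

## Working session

There is one attempt and no reset: what is moved stays moved. The work goes in short steps, each a Python script; the robot and the scene stay as the last script left them, time stands still between calls to the robot, and variables do not carry over. Pictures are saved under pics/ and viewed, and the job is handed in when it is done.

```bash
ls; mkdir -p pics; python3 - <<'E'
from plant import robot, jaws, sense, viewer
import cv2
s=sense();print(s)
for n in ("scene","top","wrist"):
    d=viewer.get_image(n);cv2.imwrite(f"pics/{n}0.png",d["img"]);print(n,{k:d[k] for k in d if k!="img"})
E
```

```text
pics
{'time_s': 0.0, 'qpos': array([ 1.14601138e+00,  4.23844321e-01,  1.63071499e+00,  5.32374858e-07,
        1.08856037e+00, -1.90239315e-02]), 'joint_velocities': array([-1.48241604e-03,  6.93913254e-04,  4.33856873e-04, -8.33095961e-05,
        6.84104103e-04, -1.27904232e-03]), 'joint_torque': array([ 1.14737024e-03, -5.57407987e+01, -2.81725806e+01,  4.60688818e-05,
        7.58794835e-03, -6.95076253e-06]), 'tcp_pos': array([0.2464641 , 0.57375897, 0.23343368]), 'tool_rot': array([ 2.01491656e-01,  9.79489933e-01, -7.44740713e-04, -1.68270025e-04]), 'contact_force': array([-0.71230094, -0.97911428,  0.02012624]), 'torque': array([ 0.02002467,  0.00922354, -0.02669182]), 'grip_width': 0.08521695579516109}
scene {'fx': 380.5060927921586, 'fy': 380.5060927921586, 'cx': 278.94622667418975, 'cy': 205.2862143305158, 'k1': -0.05722448104887515, 'rvec': array([ 2.33547159, -1.42341101,  0.32671226]), 'tvec': array([-0.31898788,  0.48447375,  0.79579472])}
top {'fx': 441.49739053945, 'fy': 441.49739053945, 'cx': 280.99883414766214, 'cy': 208.96462656757566, 'k1': -0.08835347541258055, 'rvec': array([ 2.16388713, -2.19167267,  0.08795928]), 'tvec': array([-0.03073215,  0.60435907,  1.35158038])}
wrist {'fx': 310.1181400949786, 'fy': 310.1181400949786, 'cx': 279.0271550578928, 'cy': 212.15697833598952, 'k1': -0.06183478138231223, 'rvec': array([-2.38629962, -1.57187678, -0.25447469]), 'tvec': array([-0.62319141, -0.0420768 ,  0.38073274])}
```

View pics/scene0.png

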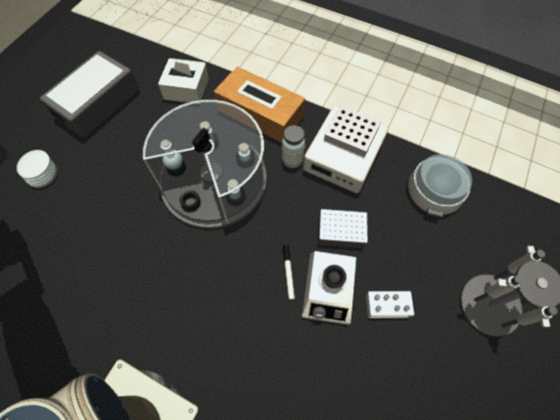

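View pics/top0.png

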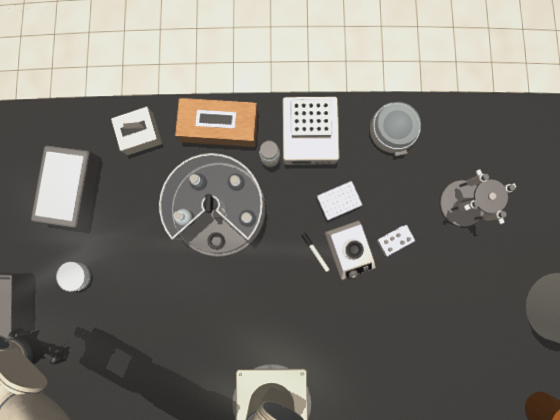

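View pics/wrist0.png

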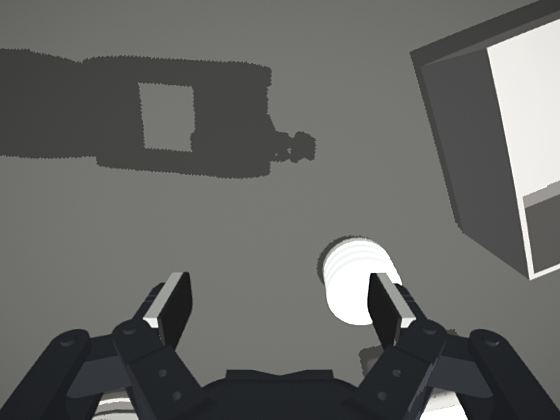

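```bash
cat > h.py <<'E'
import numpy as np, cv2
from scipy.spatial.transform import Rotation as R
def K(d): return np.array([[d["fx"],0,d["cx"]],[0,d["fy"],d["cy"]],[0,0,1.]])
def dist(d): return np.array([d["k1"],0,0,0,0.])
def rays(d,px):
    Rm=cv2.Rodrigues(d["rvec"])[0]; c=-Rm.T@d["tvec"]
    u=cv2.undistortPoints(np.array(px,float).reshape(-1,1,2),K(d),dist(d)).reshape(-1,2)
    v=np.c_[u,np.ones(len(u))]@Rm
    return c,v/np.linalg.norm(v,axis=1)[:,None]
def onplane(d,px,z):
    c,v=rays(d,px); return c+v*((z-c[2])/v[:,2])[:,None]
def proj(d,P):
    return cv2.projectPoints(np.array(P,float).reshape(-1,1,3),d["rvec"],d["tvec"],K(d),dist(d))[0].reshape(-1,2)
def tri(obs):
    A=np.zeros((3,3));b=np.zeros(3);L=[]
    for d,p in obs:
        c,v=rays(d,[p]);v=v[0];M=np.eye(3)-np.outer(v,v);A+=M;b+=M@c;L.append((c,M))
    X=np.linalg.solve(A,b);return X,[np.linalg.norm(M@(X-c)) for c,M in L]
def crop(img,x0,y0,x1,y1,s): return cv2.resize(img[y0:y1,x0:x1],None,fx=s,fy=s,interpolation=cv2.INTER_CUBIC)
E
python3 - <<'E'
from h import *
import pickle
from plant import viewer
T=viewer.get_image("top");S=viewer.get_image("scene");pickle.dump((T,S),open("ts0.pkl","wb"))
a=cv2.convertScaleAbs
cv2.imwrite("pics/t_car.png",crop(a(T["img"],alpha=1.5),150,145,275,265,5))
cv2.imwrite("pics/s_car.png",crop(a(S["img"],alpha=1.5),135,90,275,230,4))
cv2.imwrite("pics/t_mix.png",crop(T["img"],290,170,430,290,5))
cv2.imwrite("pics/s_mix.png",crop(S["img"],275,200,425,330,5))
E
```

```text
(no output)
```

View pics/t_car.png

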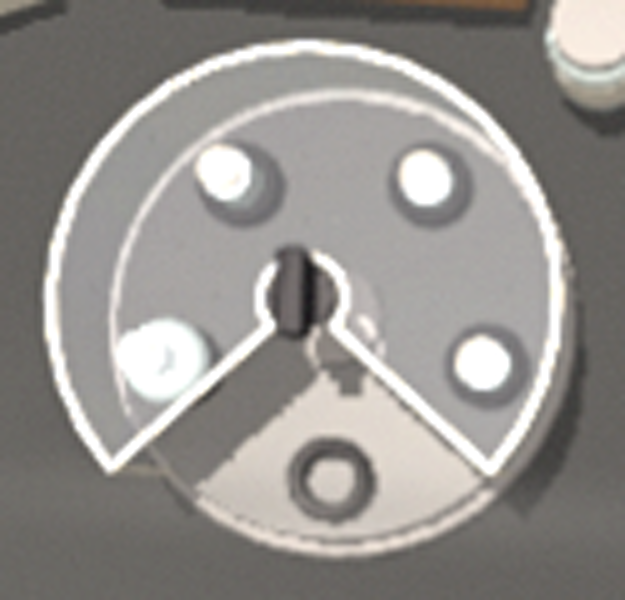

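View pics/s_car.png

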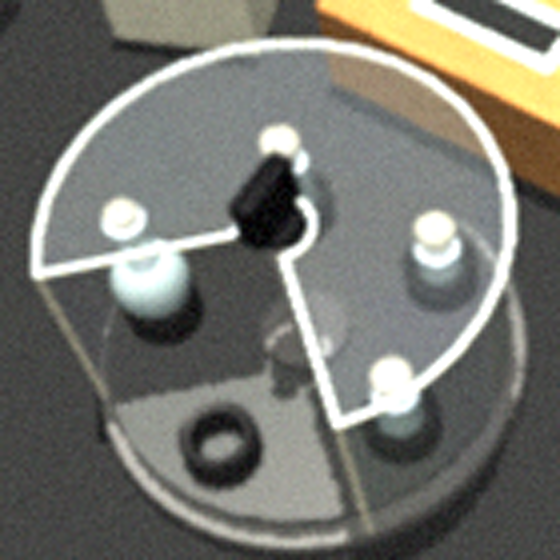

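View pics/t_mix.png

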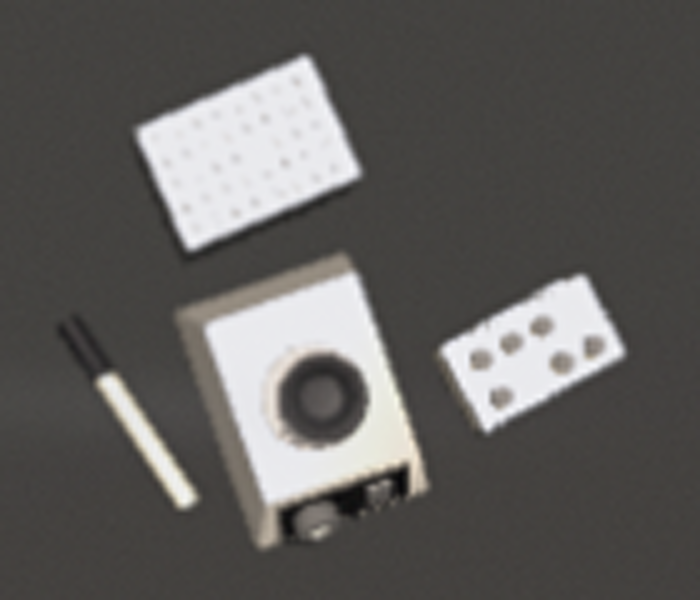

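View pics/s_mix.png

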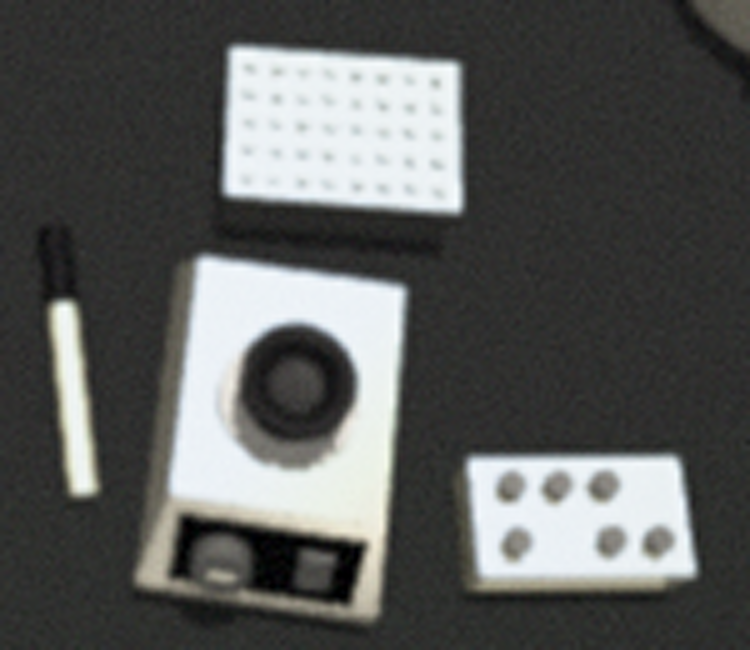

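```bash
python3 - <<'E'
from h import *
import pickle
from scipy.optimize import least_squares
T,S=pickle.load(open("ts0.pkl","rb"))
def cc(p,o,s): return (np.array(p,float)+.5)/s-.5+np.array(o)
def circ(P,r0):
    f=least_squares(lambda q:np.hypot(P[:,0]-q[0],P[:,1]-q[1])-q[2],[*P.mean(0)[:2],r0],loss="soft_l1",f_scale=.002);return f.x,np.sqrt(np.mean(f.fun**2))
# cover rim, hand-read along arc
tp=[cc(p,(150,145),5) for p in [(112,465),(50,330),(46,290),(75,180),(150,95),(230,52),(310,44),(400,62),(480,117),(540,200),(560,290),(545,375),(490,470)]]
sp=[cc(p,(135,90),4) for p in [(37,272),(45,210),(90,125),(170,65),(275,43),(380,63),(460,110),(508,190),(505,280),(460,360),(400,410),(338,423)]]
for d,p in((T,tp),(S,sp)):
    P=onplane(d,p,.168);c,e=circ(P,.145)
    i,j=P[0]-[*c[:2],.168],P[-1]-[*c[:2],.168]
    b=i/np.linalg.norm(i)+j/np.linalg.norm(j)
    print("cover",c,e,"open dir",np.degrees(np.arctan2(b[1],b[0])),"gap",np.degrees(np.arccos(i@j/np.linalg.norm(i)/np.linalg.norm(j))))
t,s=cc((332,478),(150,145),5),cc((221,443),(135,90),4)
print("collar",tri([(T,t),(S,s)]),onplane(T,[t],.064))
# stoppers: flask
print("flask stopper S", onplane(S,[cc((122,217),(135,90),4)],.154),"T stopper",onplane(T,[cc((155,356),(150,145),5)],.154))
# cup
for n,d,o,sc,h,rr in(("T",T,(290,170),5,(323,397),55),("S",S,(275,200),5,(299,381),65)):
    g=d["img"].max(2);m=(g<110).astype(np.uint8)
    p=cc(h,o,sc);k,l,st,ce=cv2.connectedComponentsWithStats(m)
    print(n,"cup px guess",p,onplane(d,[p],.114), "blob",st[l[int(p[1]),int(p[0])]])
print(tri([(T,cc((323,397),(290,170),5)),(S,cc((299,381),(275,200),5))]))
# mixer long axis: top face edges (z=.08) top view
P=onplane(T,[cc(p,(290,170),5) for p in[(207,325),(268,503),(355,272),(412,465)]],.08);print(P)
# knob ends, top at .212
P=onplane(T,[cc(p,(150,145),5) for p in[(288,248),(288,334)]],.212);print("knob",P)
# marker
print("marker",onplane(T,[cc(p,(290,170),5) for p in[(68,322),(188,503)]],.012))
# rack,tipbox tops, jar
print("rack",onplane(T,[cc(p,(290,170),5) for p in[(440,352),(585,275),(627,352),(487,432)]],.048))
print("tip",onplane(T,[cc(p,(290,170),5) for p in[(137,130),(308,57),(360,175),(190,250)]],.052))
print("jar",onplane(T,[cc((592,25),(150,145),5)],.125))
print("vial S",onplane(S,[cc((390,377),(135,90),4)],.12),onplane(T,[cc((482,362),(150,145),5)],.12))
E
```

```text
cover [0.60941705 0.16064826 0.14404417] 0.0011310270986759426 open dir 179.11241024651108 gap 95.43862348127097
cover [0.60750524 0.16025118 0.14437597] 0.0031197148056714905 open dir 178.40981903110148 gap 98.10534415325058
collar (array([0.50834227, 0.16034418, 0.0569792 ]), [np.float64(0.0004253782809678156), np.float64(0.00042537828096772003)]) [[0.50854328 0.15898731 0.064     ]]
flask stopper S [[0.57964996 0.25663408 0.154     ]] T stopper [[0.57739136 0.24632541 0.154     ]]
T cup px guess [354.2 249. ] [[ 0.47720086 -0.24953967  0.114     ]] blob [346 241  17  17 233]
S cup px guess [334.4 275.8] [[ 0.47884642 -0.24846639  0.114     ]] blob [323 265  23  24 437]
(array([ 0.47720174, -0.24854794,  0.11943118]), [np.float64(0.00011927494586135057), np.float64(0.00011927494586134213)])
[[ 0.52071366 -0.18667349  0.08      ]
 [ 0.41459472 -0.22084383  0.08      ]
 [ 0.5511335  -0.27613621  0.08      ]
 [ 0.43566114 -0.30737234  0.08      ]]
knob [[0.63105573 0.16062449 0.212     ]
 [0.5843143  0.16054545 0.212     ]]
marker [[ 0.52537959 -0.10699854  0.012     ]
 [ 0.41149611 -0.18009589  0.012     ]]
rack [[ 0.50289213 -0.33291256  0.048     ]
 [ 0.5487561  -0.42433027  0.048     ]
 [ 0.50103788 -0.44891496  0.048     ]
 [ 0.4536261  -0.36053859  0.048     ]]
tip [[ 0.64136796 -0.14938077  0.052     ]
 [ 0.68530685 -0.25577004  0.052     ]
 [ 0.6119226  -0.28584128  0.052     ]
 [ 0.56726221 -0.18034323  0.052     ]]
jar [[ 0.77055122 -0.00275876  0.125     ]]
vial S [[0.57246306 0.06427737 0.12      ]] [[0.57393303 0.06318207 0.12      ]]
```

```bash
cat >> h.py <<'E'
def quat(phi):  # tool down, jaw axis at angle phi (deg) in world
    a=np.radians((phi+90)/2); return np.array([np.cos(a),np.sin(a),0,0])
AX=np.array([.6085,.1605])
E
python3 - <<'E'
from h import *
from plant import robot,sense,jaws
for phi in(-90,90,162,-18):
    print(phi,robot.inverse_kinematics([*AX,.20],quat(phi)))
    print(robot.inverse_kinematics([.5085,.1605,.134],quat(phi)))
    print(robot.inverse_kinematics([.4775,-.249,.19],quat(phi)))
robot.move_pose([*AX,.27],quat(90))
s=sense();print(s["time_s"],s["tcp_pos"],s["qpos"],s["contact_force"])
from plant import viewer
cv2.imwrite("pics/w1.png",viewer.get_image("wrist")["img"])
cv2.imwrite("pics/s1.png",crop(viewer.get_image("scene")["img"],100,40,340,240,3))
E
```

```text
-90 [ 2.38979182e-01  4.68042039e-01  1.64558567e+00 -4.44089210e-16
  1.02796494e+00  1.80977551e+00]
[ 2.83418944e-01  4.33384224e-01  1.90113989e+00 -4.44089210e-16
  8.07068535e-01  1.85421527e+00]
[-5.02771810e-01  3.55783484e-01  1.85615968e+00 -4.44089210e-16
  9.29649493e-01  1.06802452e+00]
90 [ 2.38979182e-01  4.68042039e-01  1.64558567e+00 -4.44089210e-16
  1.02796494e+00 -1.33181714e+00]
[ 2.83418944e-01  4.33384224e-01  1.90113989e+00 -4.44089210e-16
  8.07068535e-01 -1.28737738e+00]
[-5.02771810e-01  3.55783484e-01  1.85615968e+00 -4.44089210e-16
  9.29649493e-01 -2.07356814e+00]
162 None
None
None
-18 [ 2.38979182e-01  4.68042039e-01  1.64558567e+00 -4.44089210e-16
  1.02796494e+00  5.53138448e-01]
[ 2.83418944e-01  4.33384224e-01  1.90113989e+00 -4.44089210e-16
  8.07068535e-01  5.97578209e-01]
[-5.02771810e-01  3.55783484e-01  1.85615968e+00 -4.44089210e-16
  9.29649493e-01 -1.88612544e-01]
2.2333 [0.60821211 0.16129306 0.26992117] [ 2.40200264e-01  3.92730741e-01  1.58866030e+00  2.57793898e-04
  1.16035651e+00 -1.33143927e+00] [-1.45940664  0.09153788 -0.65894727]
```

```bash
python3 - <<'E'
from h import *
from plant import robot,sense,jaws,viewer
robot.move_pose([*AX,.255],quat(-90))
s=sense();print(s["time_s"],s["tcp_pos"],s["qpos"],s["contact_force"])
cv2.imwrite("pics/w2.png",viewer.get_image("wrist")["img"])
cv2.imwrite("pics/s2.png",crop(viewer.get_image("scene")["img"],100,40,340,240,3))
E
```

```text
4.9833 [0.60848886 0.16051515 0.25499995] [2.38999442e-01 4.07619651e-01 1.60220905e+00 1.70708007e-05
 1.13178631e+00 1.80942348e+00] [-0.14259544 -0.06861916  0.13938259]
```

View pics/w2.png

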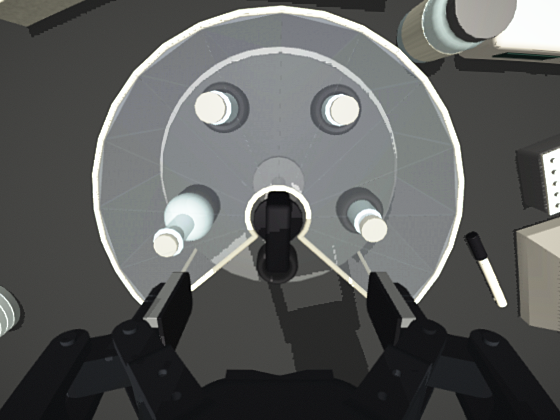

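View pics/s2.png

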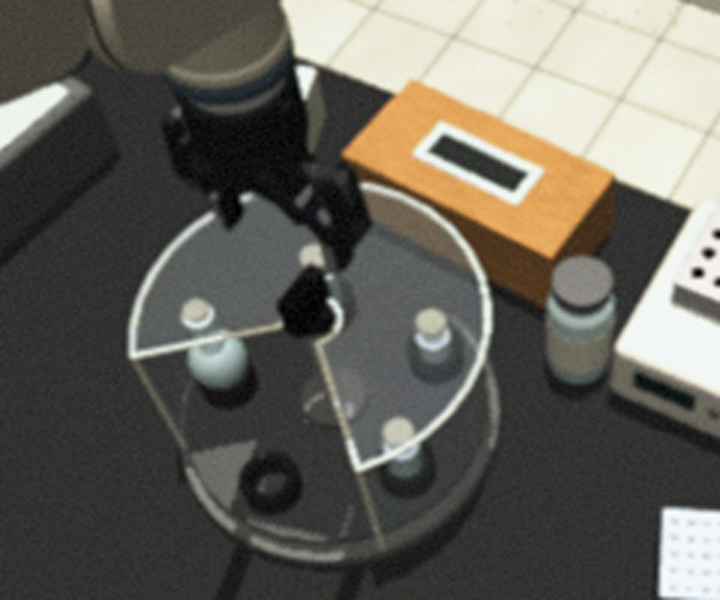

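```bash
python3 - <<'E'
from h import *
from plant import robot,sense,jaws,viewer
def p(t):
    s=sense();print(t,round(s["time_s"],2),s["tcp_pos"].round(4),s["contact_force"].round(1),s["torque"].round(2),round(s["grip_width"],4),s["qpos"][5].round(3))
print(robot.servo_line([*AX,.201],vel=.08,f_stop=12));p("down")
jaws.grasp(60);p("grasp")
for a in(24,48,72):
    robot.servo_line([*AX,.201],rot=quat(-90+a));p(a)
cv2.imwrite("pics/s3.png",crop(viewer.get_image("scene")["img"],100,40,340,240,3))
E
```

```text
False
down 5.91 [0.6088 0.1606 0.2012] [ 0.3 -0.7 -0.5] [ 0.01  0.02 -0.02] 0.0854 1.81
grasp 6.55 [0.6086 0.1615 0.2015] [-1.4  5.6  3.1] [ 0.8   0.26 -0.09] 0.0144 1.81
24 7.12 [0.6087 0.161  0.2015] [-2.3  4.8  5.1] [ 0.64  0.32 -0.  ] 0.0146 1.393
48 7.68 [0.609  0.1606 0.2015] [-1.   3.4  4.6] [0.43 0.04 0.02] 0.0141 0.976
72 8.25 [0.6094 0.1604 0.2015] [2.5 0.9 4. ] [ 0.17 -0.44 -0.06] 0.0147 0.558
```

View pics/s3.png

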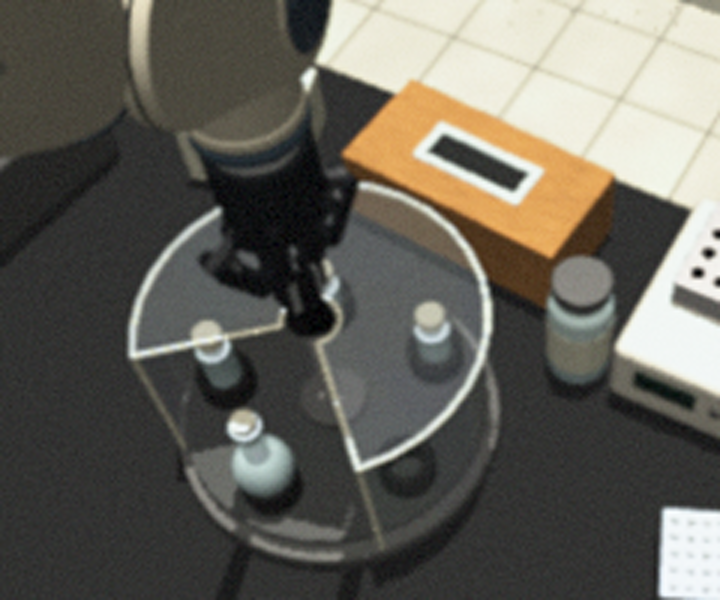

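```bash
python3 - <<'E'
from h import *
import pickle
from plant import robot,sense,jaws,viewer
def p(t):
    s=sense();print(t,round(s["time_s"],2),s["tcp_pos"].round(4),s["contact_force"].round(1),round(s["grip_width"],4),s["qpos"][5].round(3))
jaws.gripper_open();p("open")
robot.servo_line([*AX,.27],vel=.15);p("up")
q=quat(-90)
robot.move_pose([.49,.1605,.27],q);p("over")
W=viewer.get_image("wrist");T=viewer.get_image("top");S=viewer.get_image("scene")
pickle.dump((W,T,S),open("ts1.pkl","wb"))
cv2.imwrite("pics/w4.png",W["img"]);cv2.imwrite("pics/s4.png",crop(S["img"],130,90,280,230,5));cv2.imwrite("pics/t4.png",crop(T["img"],150,145,275,265,5))
E
```

```text
open 8.98 [0.6085 0.1605 0.201 ] [ 0.2  0.  -0.7] 0.0854 0.553
up 9.59 [0.6081 0.1604 0.2695] [-0.1 -0.5 -0.5] 0.0854 0.553
over 10.78 [0.4901 0.1605 0.2695] [ 0.4 -0.2 -1.1] 0.0854 1.863
```

View pics/w4.png

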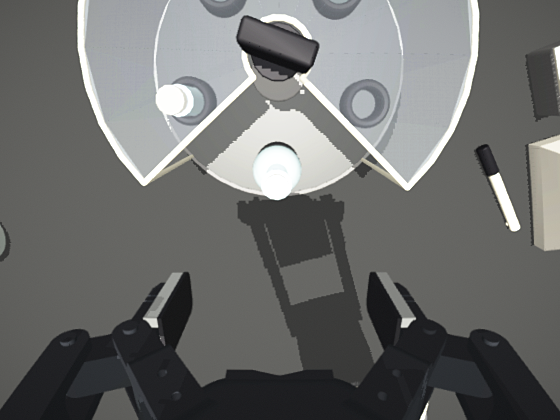

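View pics/s4.png

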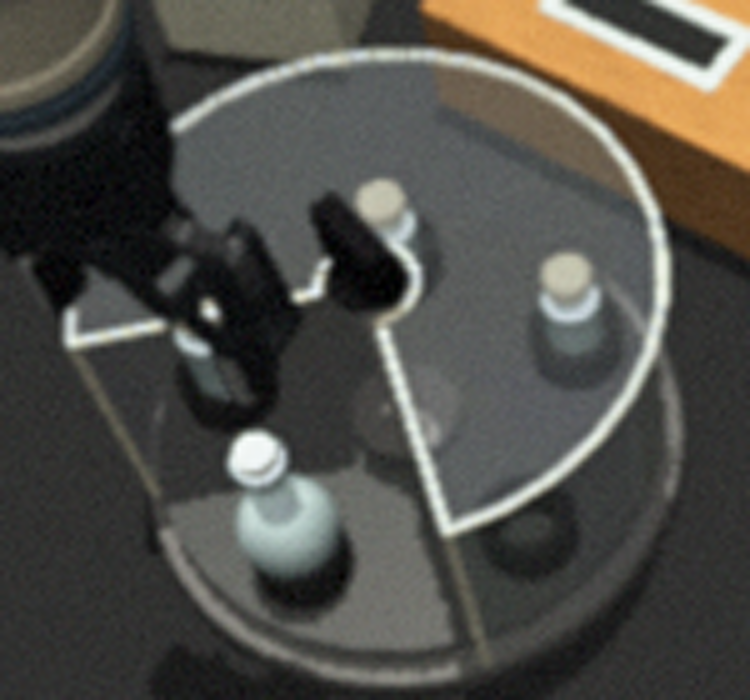

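View pics/t4.png

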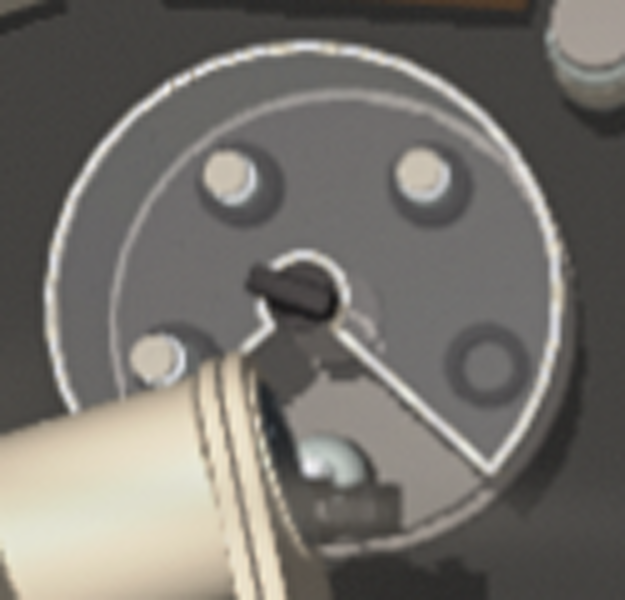

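```bash
python3 - <<'E'
from h import *
import pickle
W,T,S=pickle.load(open("ts1.pkl","rb"))
cc=lambda p,o,s:(np.array(p,float)+.5)/s-.5+np.array(o)
cv2.imwrite("pics/w4c.png",crop(W["img"],230,0,330,210,4)[:,:])
s=cc((255,452),(130,90),5)
print("S lip",onplane(S,[s],.157))
w=(277,186);print("W",onplane(W,[w],.157),tri([(W,w),(S,s)]))
print("bulb W",onplane(W,[(277,170)],.082), "S",onplane(S,[cc((289,524),(130,90),5)],.082))
print("knob W", onplane(W,[(241,32),(315,57)],.212))
print("tcp proj", proj(W,[[.49,.1605,.02],[.4901,.1605,.2]]))
E
```

```text
S lip [[0.51027252 0.16285923 0.157     ]]
W [[0.51084242 0.16115042 0.157     ]] (array([0.51046923, 0.16176841, 0.1577544 ]), [np.float64(0.0008250508515159747), np.float64(0.0008250508515159636)])
bulb W [[0.50981612 0.16150099 0.082     ]] S [[0.51117559 0.16384009 0.082     ]]
knob W [[0.61478427 0.1812701  0.212     ]
 [0.60151227 0.13872633 0.212     ]]
tcp proj [[278.03490121 176.08520698]
 [277.66733578 228.28829166]]
```

View pics/w4c.png

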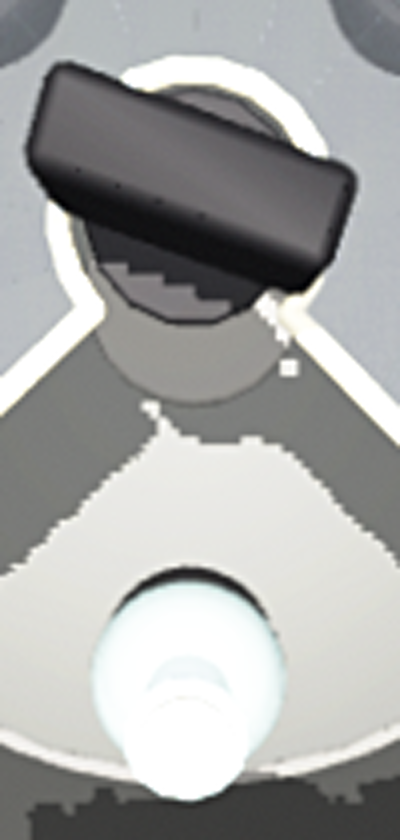

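```bash
python3 - <<'E'
from h import *
from plant import robot,sense,jaws,viewer
def p(t):
    s=sense();print(t,round(s["time_s"],2),s["tcp_pos"].round(4),s["contact_force"].round(1),round(s["grip_width"],4))
F=[.5105,.1617]
robot.servo_line([*F,.26],vel=.15)
print(robot.servo_line([*F,.134],vel=.1,f_stop=10));p("down")
jaws.grasp(45);p("grasp")
robot.servo_line([*F,.16],vel=.06);p("lift1")
robot.servo_line([*F,.30],vel=.15);p("lift")
cv2.imwrite("pics/w5.png",viewer.get_image("wrist")["img"]);cv2.imwrite("pics/s5.png",crop(viewer.get_image("scene")["img"],100,40,340,240,3))
E
```

```text
False
down 12.64 [0.5109 0.1618 0.1346] [ 0.   0.3 -0.2] 0.0852
grasp 13.25 [0.5107 0.1618 0.1342] [0. 1. 2.] 0.0235
lift1 13.83 [0.5106 0.1617 0.1603] [-0.4  0.2 -2.8] 0.0239
lift 14.92 [0.5099 0.1615 0.2989] [ 0.9  0.5 -1.2] 0.0239
```

View pics/w5.png

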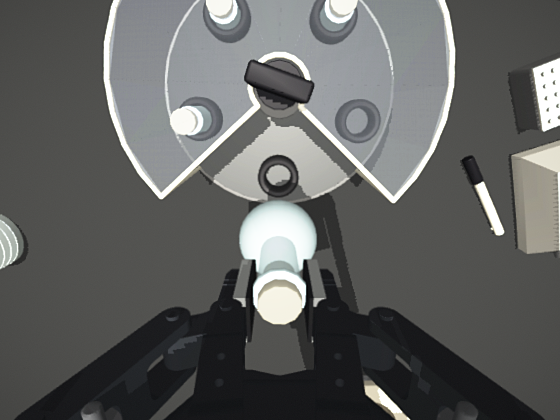

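View pics/s5.png

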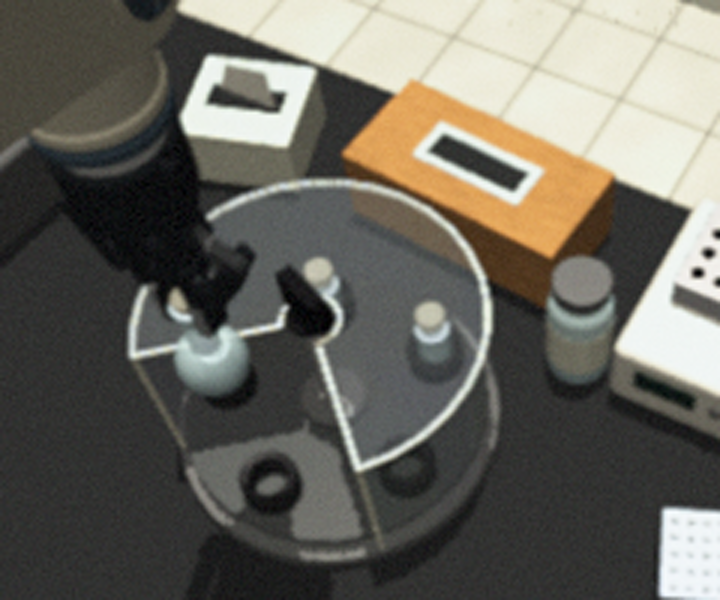

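```bash
python3 - <<'E'
from h import *
import pickle
from plant import robot,sense,jaws,viewer
def p(t):
    s=sense();print(t,round(s["time_s"],2),s["tcp_pos"].round(4),s["contact_force"].round(1),round(s["grip_width"],4))
C=[.4775,-.249]
robot.move_pose([*C,.30],quat(-90));p("over")
robot.servo_line([*C,.21],vel=.12);robot.sleep(.2);p("low")
W=viewer.get_image("wrist");T=viewer.get_image("top");S=viewer.get_image("scene")
pickle.dump((W,T,S),open("ts2.pkl","wb"))
cv2.imwrite("pics/w6.png",W["img"]);cv2.imwrite("pics/s6.png",crop(S["img"],275,180,425,330,4));cv2.imwrite("pics/t6.png",crop(T["img"],290,170,430,290,5))
print(proj(S,[[*C,.21-.027-.025],[*C,.114]]),proj(W,[[*C,.21-.027-.025],[*C,.114]]))
E
```

```text
over 16.54 [ 0.4778 -0.2482  0.3   ] [-0.1 -0.8  0.3] 0.0239
low 17.64 [ 0.4779 -0.2492  0.2108] [-0.1  1.2 -1.7] 0.0237
[[337.13454164 270.75753772]
 [334.37470436 276.44420659]] [[277.26267717 238.27582793]
 [277.44299263 216.54808472]]
```

View pics/w6.png

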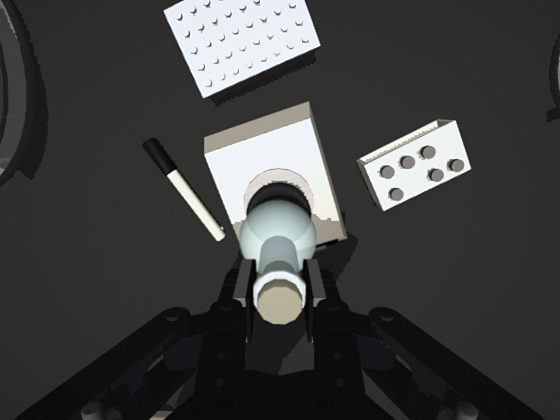

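View pics/s6.png

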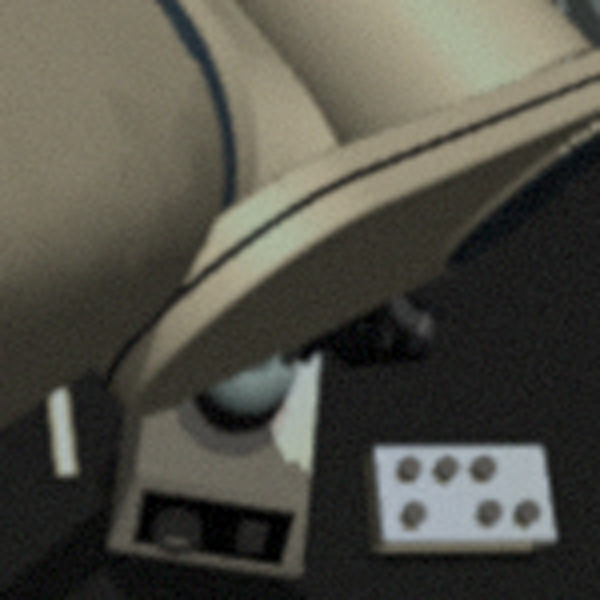

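```bash
python3 - <<'E'
from h import *
import pickle
W,T,S=pickle.load(open("ts2.pkl","rb"))
im=cv2.convertScaleAbs(W["img"],alpha=1.4)
C=[.4775,-.249]
I=crop(im,200,140,360,290,5)
def drw(P,col):
    for p in proj(W,P): cv2.circle(I,tuple(((p-[200,140]+.5)*5).astype(int)),1,col,-1)
a=np.linspace(0,2*np.pi,120)
drw(np.c_[C[0]+.026*np.cos(a),C[1]+.026*np.sin(a),0*a+.114],(0,0,255))
Rm=cv2.Rodrigues(W["rvec"])[0];cam=-Rm.T@W["tvec"]
b=np.array([.4778,-.2492,.1588]);v=cam-b;D=np.linalg.norm(v);v/=D
u1=np.cross(v,[0,1,0]);u1/=np.linalg.norm(u1);u2=np.cross(v,u1)
r=.026;rr=r*np.sqrt(1-(r/D)**2)
drw(b+v*r*r/D+rr*(np.cos(a)[:,None]*u1+np.sin(a)[:,None]*u2),(0,255,0))
cv2.imwrite("pics/w6c.png",I[:600])
E
```

```text
(no output)
```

View pics/w6c.png

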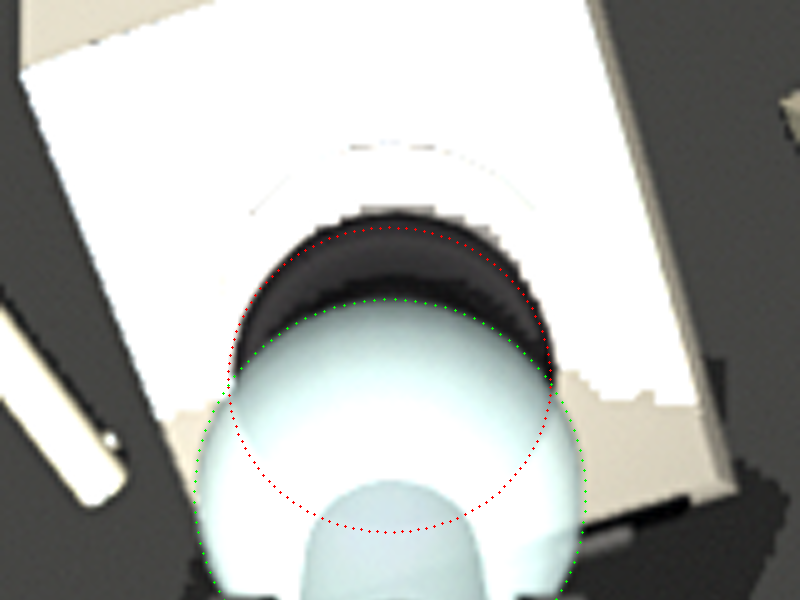

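```bash
python3 - <<'E'
from h import *
from plant import robot,sense,jaws,viewer
def p(t):
    s=sense();print(t,round(s["time_s"],2),s["tcp_pos"].round(4),s["contact_force"].round(1),s["torque"].round(2),round(s["grip_width"],4))
C=[.478,-.2493]
robot.servo_line([*C,.194],vel=.05);robot.sleep(.2);p("194")
print(robot.servo_line([*C,.184],vel=.015,f_stop=6));robot.sleep(.2);p("184")
for z in(.184,.182):
    robot.servo_line([*C,z],vel=.015);robot.sleep(.3);p(z)
E
```

```text
194 18.46 [ 0.4782 -0.2494  0.1942] [-0.2 -0.6 -2.1] [0.03 0.01 0.  ] 0.0239
True
184 19.27 [ 0.4789 -0.2496  0.1852] [1.6 0.8 5.5] [ 0.02 -0.15  0.03] 0.0238
0.184 19.82 [ 0.4784 -0.2496  0.1844] [ 1.  -0.2  6. ] [ 0.   -0.14  0.01] 0.0239
0.182 20.41 [ 0.4786 -0.2496  0.1826] [1.1 0.8 5.2] [ 0.04 -0.19 -0.  ] 0.0241
```

```bash
python3 - <<'E'
from h import *
import pickle
from plant import robot,sense,jaws,viewer
def p(t):
    f=[]
    for _ in range(6): f.append(sense()["contact_force"][2]);robot.sleep(.05)
    s=sense();print(t,round(s["time_s"],2),s["tcp_pos"].round(4),np.round(np.mean(f),2),np.round(np.std(f),2),s["torque"].round(2),round(s["grip_width"],4))
C=[.478,-.2493]
for z in(.181,.180,.179):
    robot.servo_line([*C,z],vel=.015);robot.sleep(.2);p(z)
W=viewer.get_image("wrist");S=viewer.get_image("scene");T=viewer.get_image("top")
pickle.dump((W,T,S),open("ts3.pkl","wb"))
cv2.imwrite("pics/w7.png",crop(W["img"],180,120,380,270,4));cv2.imwrite("pics/s7.png",crop(S["img"],275,180,425,330,4));cv2.imwrite("pics/t7.png",crop(T["img"],150,145,430,290,2.8))
E
```

```text
0.181 21.16 [ 0.4788 -0.2497  0.1817] 7.41 0.57 [ 0.1  -0.17 -0.02] 0.024
0.18 21.91 [ 0.4789 -0.2497  0.1809] 8.15 0.23 [ 0.07 -0.23 -0.03] 0.024
0.179 22.66 [ 0.479  -0.2498  0.18  ] 9.23 0.11 [ 0.09 -0.24  0.05] 0.0239
```

View pics/w7.png

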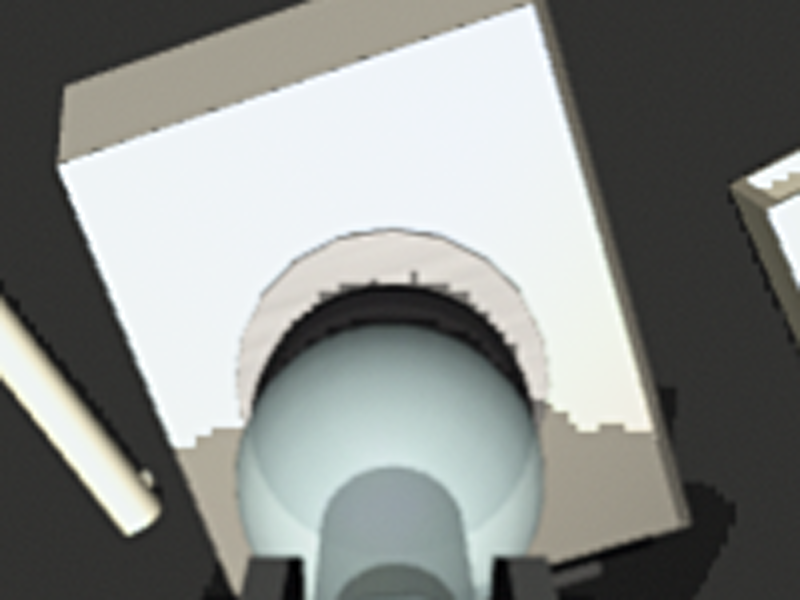

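View pics/s7.png

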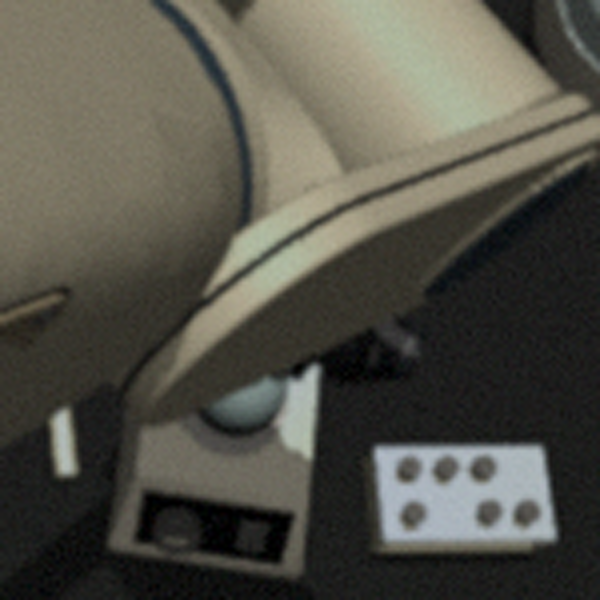

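View pics/t7.png

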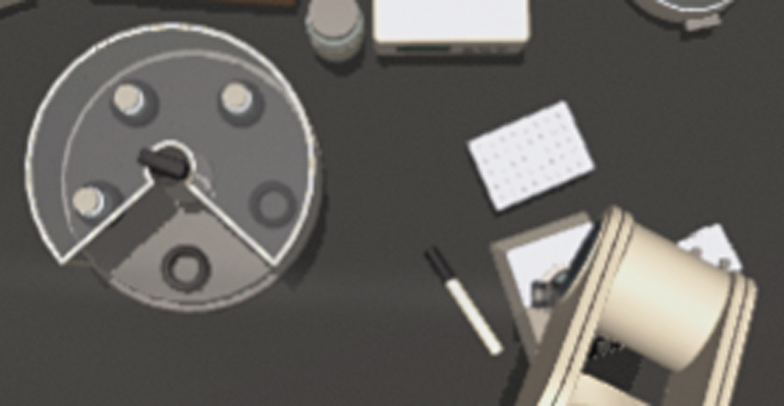

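```bash
python3 - <<'E'
from plant import robot,sense
import numpy as np
s=sense();print(s["time_s"],s["tcp_pos"],s["contact_force"],s["grip_width"])
robot.hand_in()
s=sense();print(s["time_s"],s["tcp_pos"],s["contact_force"],s["grip_width"])
E
```

```text
22.8083 [ 0.47904125 -0.24979689  0.17996624] [ 1.66224136 -0.35489276  8.3811986 ] 0.024378123435181975
the job is handed in; nothing more can be done
the job is handed in; nothing more can be done
```

I turned the carousel +72° by its knob, lifted the flask out of the opening by its neck, and set it in the mixer's cup. I pressed it down and handed the job in at 22.8 s, still holding the flask. No verdict was reported, so these are my own checks.

- **Carousel:** the knob measured 72.7° in the wrist picture after I let go, which is within the stop's tolerance. The last top picture shows the three vials still in their places. The tip box and jar look unmoved there, as does the marker. The rack looks unmoved in the scene picture, because the arm partly hides it in the top one.
- **Flask and cup:** the tool held still at z = 0.180, which puts the cup about 8 mm down. The measured force (9.2 N mean, plus roughly 1.5–2 N for the flask's weight) puts it at 6.5–9 mm. The last single reading before hand-in was a little lower, 8.4 N, which gives about 5.5 mm without the flask's weight added and 7.5–8 mm with it.
- **Grip:** the grip held at about 24 mm across the neck. The wrist picture shows the bulb seated in the ring.
- **Small disagreement:** compared with before pressing, the bulb sits about 1 mm off in the wrist view, from a small tilt or slip. The tool also drifted about 1 mm in x. Both are well inside the limits.

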